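# Level the casting bed, gauge the bridge gap and load the glass blanks

## Robot

A 7-joint arm with a two-finger parallel gripper is mounted at the origin on the work surface. World frame = base frame: x ahead of the robot, y to its left, z up, the work surface at z = 0. Lengths are in m, angles in rad, forces in N, time in s.
With the tool pointing down it reaches from about 0.4 to 0.875 m from the base axis. Payload 6.5 kg.
Tool frame: the origin (TCP) lies at the very end of the fingers, on their centre line; the grasp point (between the pads) lies env.grip_depth behind it (env.grip_depth is the distance from the TCP to the grasp point, in m); z points along the fingers, x is the direction in which the jaws open and shut, and the axes are right-handed (so a half turn about z gives the same grasp; the last joint's range is limited). The gripper opens to 85 mm and grips with 20 to 120 N. Pads are 22 mm wide; open, the fingers measure 114 mm over their backs; the gripper's body (76 mm by 85 mm) begins 54 mm behind the grasp point. The pads swing forward as they close: fully open they stand 13 mm farther back than shut.
Start: joints at [-1.19, 0.536, -0.004, 1.538, 0.003, 1.067, -0.071], TCP at [0.281, 0.586, 0.231] pointing down, gripper open.
Joint ranges: [-2.7, 2.7], [-0.37, 2.16], [-1.27, 1.26], [0.24, 2.4], [-1.31, 4.45], [0.19, 1.91], [-2.76, 2.76]. Speed limits (rad/s): [2.39, 2.39, 3.14, 3.14, 3.14, 3.14, 3.14].

## Interface

Orientations are given as a unit quaternion [x, y, z, w].
In Python, from station import env, read_camera gives the robot as it stands. Calls block until the motion is done:
- env.movep(position, orientation): joint-space move of the TCP to a pose.
- env.move_l(position, vel=0.15, ori=None, guard=None): straight line of the TCP; ori=None keeps the orientation; vel is the mean speed in m/s. With guard (N) it stops when the force on the tool has changed by that much, and returns True; else False.
- env.set_joints(angles): joint-space move.
- env.gripper_open() and env.grab(): open the fingers fully, or close them until they stop; the grip force is fixed at half the most.
- env.hold(seconds).
- env.inverse_kinematics(position, orientation): joint angles nearest the present ones, or None.
- read_camera(name): name is "scene" or "top" or "wrist"; returns a dict with "frame" (400x640x3 uint8, red, green, blue), "z_map" (400x640 float32, m along the optical axis (not along the pixel's ray), 0 where there is no reading), "vertical_fov" (degrees; the focal length in pixels is half the picture's height over the tangent of half this angle, whatever the lens; pixels are square), "cx", "cy" (the principal point, pixels), "T" (4x4, takes a point from camera to world coordinates). Camera axes: x right, y down, z forward; pixel columns grow to the right and rows downward; lengths in m; the calibration is good to about 2 mm. A picture is of the moment at which its call begins.
A pose or a line that the arm cannot do raises env.IKError and nothing moves.
- env.job_done(): hands the job in, once; it reports no verdict.
Readings, each from a call of its own:
- env.read_clock(): time.
- env.read_joints(): joint angles.
- env.read_qd(): joint speeds.
- env.read_joint_efforts(): joint torques, N m.
- env.read_ee_pos(): TCP position.
- env.read_tcp_rot(): TCP orientation.
- env.read_wrist_force(): force on the tool from outside, world axes, zero at the start.
- env.read_ft_torque(): the same for the moment, N m.
- env.read_width(): finger opening in m.
Only numpy, scipy, OpenCV 4.12 (cv2) and the standard library are available. Lean on these libraries where they do the work, as an engineer would, in place of code of your own. Each camera call takes 0.05 s, during which the arm holds its last target. There are 200 camera calls.

## Task

Level the casting plate with its two screws until the bubbles of both vials sit midway between their lines. Then find the thickest spacer blade that slides in under the bridge without being forced, leave that one lying in the gap, pushed in from the robot's side until its tip shows on the far side of the bar, and see that the other two lie flat on their wooden rack, handles up. Last, stand every glass blank flat on the plate in the area beyond the bridge.

Things in the scene. Friction and masses are not known exactly. Their poses are not given: they have to be found in the camera images.
- mouth (a point): point on the casting plate's surface under the middle of the bridge bar. Plate: steel, 300 x 220 mm, about 60 mm above the table; it reaches 165 mm to -x of this point (bare lead-in side) and 135 mm to +x. Bar: dark steel, 25 mm deep in x, 160 mm wide between two round posts, narrow gap below. x points away from the robot, square to the bar, y along it, z up; tilts with the plate.
- bridge_cap (a point): top of the small brass cap on the bar's middle, the bridge's highest part (posts 52 mm above the plate, cap at most 50 mm). The gap below the bar is 5 to 11.5 mm from start to start, even along the bar, best found by feel, trying the blades; the bar is locked and must not be forced.
- load_area (a point): loading side of the plate, beyond the bridge: point on its surface at the middle of the area, 73 mm in +x of the mouth (same axes). Blanks belong with their centres within about 38 mm in x and 80 mm in y of it. Low strips 8 mm tall edge it: the far one 56 mm in +x, the side ones 104 mm in y.
- vial_x (a point): middle of the top of a bubble vial: green tube 76 mm long, 22 mm across, lying along the plate's x at the far left (+x, +y) corner of the bed, with two black lines 20 mm either side of the middle.
- bubble_x_mid (a point): the white bubble (30 mm long) in that vial; it goes to the plate's high side, along x. The plate is level when both bubbles are centred between their lines, within 5 mm.
- vial_y (a point): middle of the top of a second, equal vial lying along the plate's y on the bed's left side (+y), 125 mm nearer the robot than the first.
- bubble_y_mid (a point): the white bubble in the second vial; it moves along y.
- screw_front_grip (a point): levelling screw at the front left corner of the bed (nearest the robot): round black knob 44 mm across and 34 mm tall on a vertical axis, this point on the axis half-way up. Clockwise from above lifts the front: the x vial's bubble goes to -x, 8 mm per radian; anticlockwise to +x. Stiffness about 0.08 Nm; stays where left, stops 3.14 rad either side of level.
- screw_side_grip (a point): levelling screw at the far right corner: same knob. Clockwise from above lifts the right side: the y vial's bubble goes to -y, 8 mm per radian; anticlockwise to +y. Neither screw moves the other's bubble.
- rack_mid (a point): middle of the top of a flat wooden rack board, 240 x 170 mm (x, y), 12 mm thick, fixed, on one side of the bed, where the three spacer blades lie.
- blade4_grip (a point): spacer blade 4 mm thick, 30 mm wide, 120 mm long, flat aluminium, with an upright wooden handle block 30 (x) x 24 (y) x 50 (z) mm standing on it. This point is the centre of the handle, 29 mm above the blade's underside. x points along the blade to its tip, 85 mm ahead of this point; the blade ends 35 mm behind. 208 g.
- blade4_tip (a point): middle of the front edge of the 4 mm spacer blade, half its thickness up; axes as the blade's.
- blade7_grip (a point): spacer blade 7 mm thick, 38 mm wide, 120 mm long, flat aluminium, with an upright wooden handle block 30 (x) x 24 (y) x 50 (z) mm standing on it. This point is the centre of the handle, 32 mm above the blade's underside. x points along the blade to its tip, 85 mm ahead of this point; the blade ends 35 mm behind. 244 g.
- blade7_tip (a point): middle of the front edge of the 7 mm spacer blade, half its thickness up; axes as the blade's.
- blade10_grip (a point): spacer blade 10 mm thick, 46 mm wide, 120 mm long, flat aluminium, with an upright wooden handle block 30 (x) x 24 (y) x 50 (z) mm standing on it. This point is the centre of the handle, 35 mm above the blade's underside. x points along the blade to its tip, 85 mm ahead of this point; the blade ends 35 mm behind. 280 g.
- blade10_tip (a point): middle of the front edge of the 10 mm spacer blade, half its thickness up; axes as the blade's.
- blank1_mid (a point): glass blank: green glass puck 54 mm across, 30 mm tall, 160 g, standing flat; this point is its centre, half-way up. Two or three blanks are there.
- blank2_mid (a point): glass blank: green glass puck 54 mm across, 30 mm tall, 160 g, standing flat; this point is its centre, half-way up. Two or three blanks are there.
- blank3_mid (a point): glass blank: green glass puck 54 mm across, 30 mm tall, 160 g, standing flat; this point is its centre, half-way up. Two or three blanks are there.
- mould_mid (a point): dark steel mould cup 54 mm across, 46 mm tall, standing among the blanks on the cork board (240 x 170 mm, 12 mm thick, fixed, on the other side of the bed); not part of the job. Centre, half-way up.
- bridge: the bridge; origin midway along its bar, a little below it; axes as the mouth's.
Mind the look-alikes: they are no part of the job. Leave any yellow look-alike of the part that bears blade7_grip alone.

How it is judged:
By the outcome, as a careful person would: the job done as asked, in the order asked, and still so for the second after the job is handed in, with the robot touching nothing.
Of blank1, blank2, blank3 only 2 to 3 are there at a start; the rules pass over those that are not, and their reading is None.
At some moment in a run one of blank1, blank2, blank3 may be knocked a few centimetres aside while the robot is not near it.
It also fails if it takes over 210 s, if anything falls off the work surface, if the arm or the gripper's body presses on something with over 40 N, if the wrist force passes 120 N, or if a joint passes its speed limit or range.

## Working session

There is one attempt and no reset: what is moved stays moved. The work goes in short steps, each a Python script; the robot and the scene stay as the last script left them, time stands still between calls to the robot, and variables do not carry over. Pictures are saved under pics/ and viewed, about 12 in all and at most 16, crops included, and the job is handed in when it is done.

```bash
ls; mkdir -p pics; cat > h.py <<'E'
import numpy as np, cv2
from station import env, read_camera
def cam(n):
    c=read_camera(n); c['f']=200/np.tan(np.radians(c['vertical_fov'])/2); return c
def cloud(c):
    z=c['z_map'].astype(float); v,u=np.mgrid[:400,:640]
    P=np.stack([(u-c['cx'])/c['f']*z,(v-c['cy'])/c['f']*z,z],-1)
    W=P@c['T'][:3,:3].T+c['T'][:3,3]; W[z==0]=np.nan; return W
def save(n,img): cv2.imwrite('pics/'+n+'.png',cv2.cvtColor(img,cv2.COLOR_RGB2BGR))
E
python3 - <<'E'
from h import *
for n in('top','scene'):
    c=cam(n); save(n+'1',c['frame']); np.savez('pics/'+n+'1.npz',W=cloud(c),F=c['frame'])
    print(n,c['vertical_fov'],c['cx'],c['cy'],c['T'].round(3).tolist())
print(env.read_clock(),env.read_ee_pos(),env.read_tcp_rot(),env.grip_depth,env.read_width())
E
```

```text
pics
top 52.05521230863911 315.7131808014565 204.51023754097005 [[0.02, -0.998, 0.065, 0.396], [-1.0, -0.019, 0.019, -0.06], [-0.018, -0.065, -0.998, 1.362], [0.0, 0.0, 0.0, 1.0]]
scene 45.301651403209284 324.23183055752736 200.76613107814111 [[-0.357, 0.748, -0.56, 1.274], [0.934, 0.287, -0.213, 0.275], [0.001, -0.599, -0.801, 1.199], [0.0, 0.0, 0.0, 1.0]]
0.1 [0.28061274 0.58568575 0.2305143 ] [ 8.46168168e-01  5.32915410e-01 -6.29346273e-04  4.49338574e-04] 0.0187 0.08548571188569137
```

View pics/top1.png

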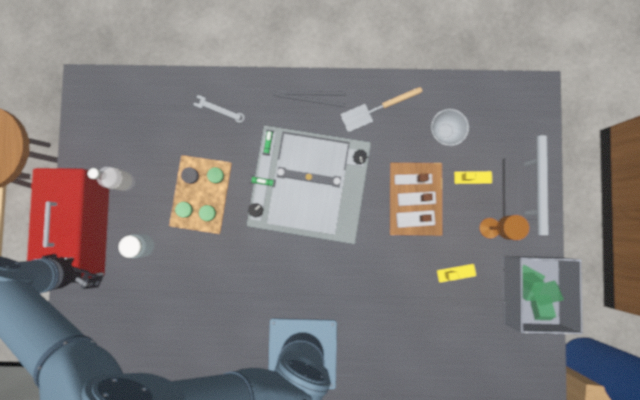

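View pics/scene1.png

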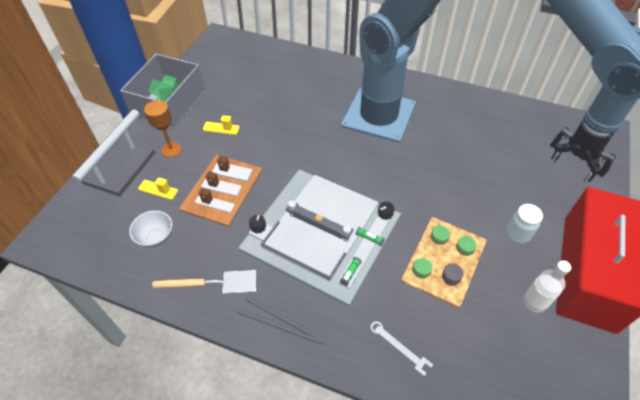

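Top view: bed centred at about (308,185), bridge bar (277,174)–(337,181). Rack at (416,199) with three white blades, handles at (424,178), (431,198) and (426,218). Look-alikes:
- **Blades:** yellow ones at (473,177) and (457,272), to be left alone.
- **Blanks:** green pucks at (215,175), (183,210) and (207,213). The dark mould (190,175) and the green blocks in the bin (540,290) are not blanks.
- **Knobs:** the screws are at (256,210) front left and (361,157) far right.

Next I check these in a close crop and turn them into positions.

```bash
python3 - <<'E'
from h import *
d=np.load('pics/top1.npz'); F,W=d['F'],d['W']
a=cv2.resize(F[115:250,160:320],None,fx=4.9,fy=4.9,interpolation=cv2.INTER_CUBIC)[:, :784]
b=cv2.resize(F[155:245,380:450],None,fx=3,fy=3,interpolation=cv2.INTER_CUBIC)
im=np.zeros((600,800,3),np.uint8)
a=cv2.resize(F[118:250,165:375],None,fx=2.5,fy=2.5,interpolation=cv2.INTER_CUBIC); im[:a.shape[0],:a.shape[1]]=a
im[:b.shape[0],550:550+b.shape[1]]=b
im[330:600,550:760]=cv2.resize(F[155:245,380:450],None,fx=3,fy=3) if 0 else 0
save('crop1',im)
P=lambda u,v:W[v-1:v+2,u-1:u+2].reshape(-1,3)
for n,(u,v) in dict(mould=(190,175),b1=(215,175),b2=(183,210),b3=(207,213),kf=(256,210),ks=(361,157),cap=(308,177),post1=(279,172),post2=(337,181),vx=(268,142),vy=(262,181),h1=(424,178),h2=(431,198),h3=(426,218),b1t=(400,180),b2t=(403,199),b3t=(402,220),plate=(310,150),plate2=(300,210),rack=(395,190),cork=(195,193),yl=(473,177),yl2=(457,272)).items(): print(n,np.nanmedian(P(u,v),0).round(4))
hsv=cv2.cvtColor(F,cv2.COLOR_RGB2HSV)
g=cv2.inRange(hsv,(45,60,60),(85,255,255)); k,l,s,c=cv2.connectedComponentsWithStats(g)
for i in range(1,k):
    if s[i,4]>25: print('green',c[i].round(1),s[i,4],np.nanmedian(W[l==i],0).round(4))
# bar edges: dark points in bar
m=(W[...,2]>0.085)&(W[...,0]>.35)&(abs(W[...,1])<.2)
k,l,s,c=cv2.connectedComponentsWithStats(m.astype(np.uint8))
for i in range(1,k):
    if s[i,4]>8:
        p=W[l==i]; e=cv2.minAreaRect((p[:,:2]*1000).astype(np.float32)); print('hi',c[i].round(),s[i,4],e,p[:,2].max().round(3))
E
```

```text
mould [0.5697 0.3715 0.0589]
b1 [0.5724 0.2958 0.0416]
b2 [0.4564 0.3951 0.0425]
b3 [0.4483 0.3171 0.0411]
kf [0.4586 0.1486 0.0945]
ks [ 0.6298 -0.1742  0.0953]
cap [ 0.5633 -0.0105  0.1041]
post1 [0.5764 0.079  0.1106]
post2 [ 0.5522 -0.1003  0.107 ]
vx [0.6758 0.1197 0.081 ]
vy [0.551  0.1349 0.0812]
h1 [ 0.5718 -0.3766  0.066 ]
h2 [ 0.5085 -0.3987  0.0677]
h3 [ 0.4449 -0.3823  0.071 ]
b1t [ 0.5704 -0.3106  0.0168]
b2t [ 0.5075 -0.3199  0.0195]
b3t [ 0.4386 -0.3167  0.0232]
plate [ 0.6559 -0.0134  0.0617]
plate2 [0.4632 0.0148 0.0543]
rack [ 0.5374 -0.2949  0.0128]
cork [0.515  0.3685 0.0128]
yl [ 0.5789 -0.5341  0.0578]
yl2 [ 0.2761 -0.4955  0.009 ]
green [267.1 145.8] 77 [0.6642 0.1225 0.0791]
green [215.9 174.7] 156 [0.5748 0.2919 0.0418]
green [253.8 179.4] 37 [0.5571 0.1615 0.0763]
green [269. 182.] 48 [0.5484 0.1136 0.0761]
green [188.9 209.8] 31 [0.4603 0.3759 0.04  ]
green [210.5 212.6] 75 [0.4517 0.3051 0.0422]
green [540.1 293.6] 1333 [ 0.2217 -0.7363  0.0743]
hi [360. 156.] 169 ((633.8433837890625, -171.35130310058594), (44.315284729003906, 44.390018463134766), 87.13117980957031) 0.103
hi [308. 177.] 574 ((565.8751831054688, -10.860282897949219), (199.711669921875, 33.73964309692383), 81.63276672363281) 0.115
hi [255. 210.] 166 ((459.52227783203125, 153.931884765625), (44.12596893310547, 43.01148986816406), 29.448108673095703) 0.102
```

View pics/crop1.png

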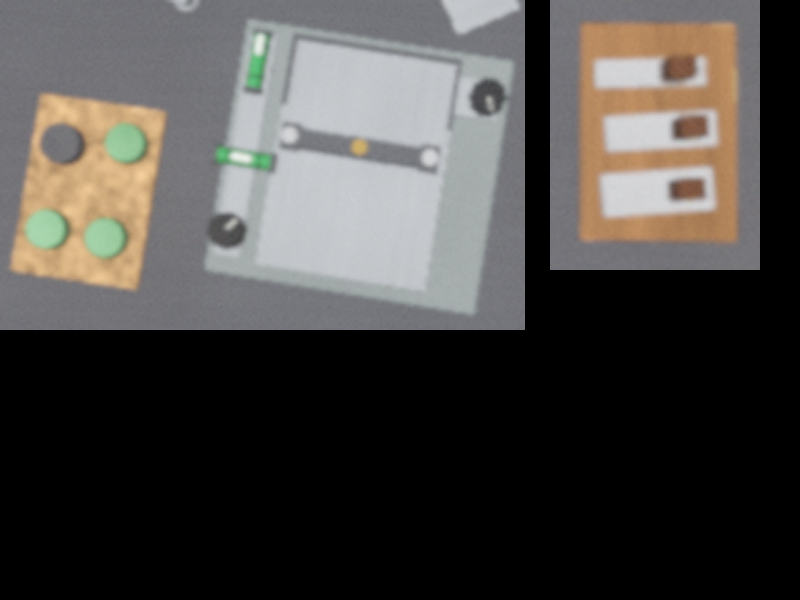

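Close crop shows the front bubble (x vial) about 20 mm toward +x and the y bubble about 3 mm toward +y. Blades: far one is thin (4), then 7, and the widest (10) is nearest the robot. The dark mould is at top left of the cork. Heights fit: rack 12.8 mm, blades +4/+7/+10, blank tops 42. Next is a closer wrist look at the bed.

```bash
cat >> h.py <<'E'
from scipy.spatial.transform import Rotation as R
def Q(a):
    c,s=np.cos(a),np.sin(a); return R.from_matrix([[c,s,0],[s,-c,0],[0,0,-1]]).as_quat()
def jaw():
    x=R.from_quat(env.read_tcp_rot()).as_matrix()[:,0]; return np.arctan2(x[1],x[0])
E
python3 - <<'E'
from h import *
p=env.read_ee_pos(); env.move_l([p[0],p[1],.36])
for a in (np.radians(82),np.radians(-8)):
    for n,q in dict(kf=(.4595,.154,.07),ks=(.634,-.171,.07),view=(.53,.1,.40)).items():
        j=env.inverse_kinematics(q,Q(a)); print(round(a,2),n,None if j is None else j.round(2))
env.movep([.53,.08,.42],Q(np.radians(82)))
print(env.read_joints().round(3),jaw(),env.read_clock())
c=cam('wrist'); save('w1',c['frame']); np.savez('pics/w1.npz',W=cloud(c),F=c['frame']); print(c['vertical_fov'],c['T'].round(3).tolist())
E
```

```text
1.43 kf [-0.5   0.52  0.11  2.08 -0.1   0.55  1.11]
1.43 ks [-0.06  0.77  0.37  1.63 -0.36  0.8   1.91]
1.43 view [-0.54  0.21  0.32  1.62 -0.07  1.33  1.23]
-0.14 kf [-0.65  0.54  0.29  2.09 -0.28  0.55 -0.29]
-0.14 ks [-0.13  0.8   0.48  1.64 -0.47  0.82  0.42]
-0.14 view [-0.7   0.22  0.52  1.63 -0.11  1.33 -0.3 ]
[-0.534  0.193  0.358  1.593 -0.069  1.369  1.265] 1.4328832231583757 3.15
67.82065298581553 [[0.138, 0.937, 0.322, 0.446], [0.99, -0.13, -0.046, 0.094], [-0.001, 0.326, -0.946, 0.563], [0.0, 0.0, 0.0, 1.0]]
```

View pics/w1.png

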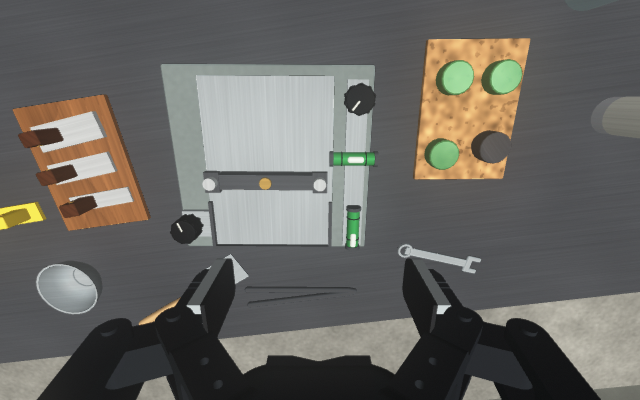

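The wrist view matches: front knob (360,98), side knob (187,229), y vial (353,159), x vial (353,228) with its bubble near the far end (352,237). I'll measure the bubbles and poses by code.

```bash
cat >> h.py <<'E'
YAW=None
def bubbles(W,F,ang=np.radians(-8),vx=(.665,.12),vy=(.551,.137)):
    hsv=cv2.cvtColor(F,cv2.COLOR_RGB2HSV).astype(int); out=[]
    for c0,d in ((vx,np.array([np.cos(ang),np.sin(ang)])),(vy,np.array([-np.sin(ang),np.cos(ang)]))):
        r=W[...,:2]-c0; s=r@d; t=r@np.array([-d[1],d[0]])
        near=(abs(s)<.055)&(abs(t)<.03)
        g=near&(hsv[...,1]>110)&(hsv[...,0]>45)&(hsv[...,0]<85)
        tm=np.median(t[g]); 
        core=near&(abs(t-tm)<.007)&(W[...,2]>.068)
        w=core&(hsv[...,1]<70)&(hsv[...,2]>190)
        sg=s[near&(abs(t-tm)<.007)&(g|w)]; lo,hi=np.percentile(sg,[.5,99.5])
        sw=s[w]; out.append(dict(n=int(w.sum()),vial=(lo*1e3).round(1),vh=(hi*1e3).round(1),b=(sw.mean()*1e3).round(1) if w.any() else None,blo=(sw.min()*1e3).round(1) if w.any() else 0,bhi=(sw.max()*1e3).round(1) if w.any() else 0,t=(tm*1e3).round(1)))
    return out
E
python3 - <<'E'
from h import *
for n in('w1','top1'):
    d=np.load(f'pics/{n}.npz'); W,F=d['W'],d['F']
    for o in bubbles(W,F): print(n,o)
d=np.load('pics/w1.npz'); W,F=d['W'],d['F']
m=(W[...,2]>0.085)&(W[...,2]<.13)&(W[...,0]>.35)&(W[...,0]<.7)&(abs(W[...,1])<.25)
k,l,s,c=cv2.connectedComponentsWithStats(m.astype(np.uint8))
for i in range(1,k):
    if s[i,4]>30:
        p=W[l==i]; e=cv2.minAreaRect((p[:,:2]*1000).astype(np.float32)); print('hi',c[i].round(),s[i,4],[np.round(q,1) for q in e],np.percentile(p[:,2],[5,50,95]).round(4))
hsv=cv2.cvtColor(F,cv2.COLOR_RGB2HSV)
# plate
P=lambda u,v:np.nanmedian(W[v-2:v+3,u-2:u+3].reshape(-1,3),0).round(4)
for n,(u,v) in dict(pl1=(220,90),pl2=(310,90),pl3=(220,150),pl4=(310,150),pl5=(230,220),pl6=(310,220),base=(250,60),edge=(265,78),cap=(265,183),bar=(240,181),pp=(209,184),pq=(320,185)).items(): print(n,P(u,v))
E
```

```text
w1 {'n': 68, 'vial': np.float64(-23.2), 'vh': np.float64(41.8), 'b': np.float64(29.2), 'blo': np.float64(17.1), 'bhi': np.float64(41.4), 't': np.float64(3.2)}
w1 {'n': 92, 'vial': np.float64(-31.9), 'vh': np.float64(34.1), 'b': np.float64(3.4), 'blo': np.float64(-8.9), 'bhi': np.float64(15.9), 't': np.float64(3.1)}
top1 {'n': 25, 'vial': np.float64(-18.8), 'vh': np.float64(43.2), 'b': np.float64(30.7), 'blo': np.float64(16.6), 'bhi': np.float64(43.7), 't': np.float64(1.8)}
top1 {'n': 32, 'vial': np.float64(-30.0), 'vh': np.float64(30.5), 'b': np.float64(2.4), 'blo': np.float64(-10.9), 'bhi': np.float64(15.8), 't': np.float64(-0.2)}
hi [360.  99.] 749 [array([458. , 154.8]), array([44.3, 45.5]), np.float64(80.5)] [0.0935 0.0964 0.0981]
hi [264. 181.] 2152 [array([564.3, -10.1]), array([200.3,  34.5]), np.float64(81.8)] [0.0912 0.0966 0.1102]
hi [184. 231.] 556 [array([ 631.9, -168.4]), array([45.5, 45.1]), np.float64(46.0)] [0.0881 0.0964 0.0981]
pl1 [ 0.414  -0.0613  0.0547]
pl2 [0.4338 0.0816 0.0552]
pl3 [ 0.5075 -0.0836  0.0571]
pl4 [0.5286 0.0676 0.057 ]
pl5 [ 0.635  -0.0963  0.0595]
pl6 [0.6549 0.0488 0.0604]
base [ 0.3704 -0.0147  0.0005]
edge [0.4062 0.0136 0.0546]
cap [ 0.5633 -0.0092  0.1042]
bar [ 0.5565 -0.0507  0.0962]
pp [ 0.5512 -0.0957  0.1099]
pq [0.5768 0.0779 0.1103]
```

X bubble is +20 mm off, so I turn the front screw 2.5 rad clockwise. Y bubble is only about +2.3 mm off, so I'll recheck it in the closer view. Turning the front screw now.

```bash
cat >> h.py <<'E'
def turn(x,y,a,d,z=.066):
    """grip knob at x,y with jaw angle a, rotate by d rad (ccw +) via joint 7"""
    env.movep([x,y,z+.09],Q(a)); hit=env.move_l([x,y,z],.12,guard=8)
    if hit: print('touched',env.read_ee_pos()); env.gripper_open(); return
    env.grab(); print('w',env.read_width(),'F',env.read_wrist_force().round(1))
    j=np.array(env.read_joints()); a0=jaw(); print('j7',j[6].round(2))
    n=int(np.ceil(abs(d)/.7))
    for i in range(1,n+1):
        k=j.copy(); k[6]+=d*i/n; env.set_joints(k)
    print('turned',(jaw()-a0+np.pi)%(2*np.pi)-np.pi,'F',env.read_wrist_force().round(1),'M',env.read_ft_torque().round(2))
    env.gripper_open(); p=env.read_ee_pos(); env.move_l([p[0],p[1],z+.09],.2)
E
python3 - <<'E'
from h import *
turn(.4588,.1544,1.6,-2.5)
env.movep([.50,.09,.30],Q(np.radians(82)))
c=cam('wrist'); W=cloud(c); save('w2',c['frame']); np.savez('pics/w2.npz',W=W,F=c['frame'])
for o in bubbles(W,c['frame']): print(o)
print(env.read_clock())
E
```

```text
w 0.04266472975352914 F [-1.5 -2.   7.9]
j7 1.36
turned -2.496579865162259 F [-4.9 -3.   9.1] M [-0.72  1.15 -0.06]
{'n': 100, 'vial': np.float64(-22.4), 'vh': np.float64(43.8), 'b': np.float64(8.2), 'blo': np.float64(-3.4), 'bhi': np.float64(21.7), 't': np.float64(3.1)}
{'n': 115, 'vial': np.float64(-32.9), 'vh': np.float64(34.2), 'b': np.float64(3.2), 'blo': np.float64(-9.8), 'bhi': np.float64(15.9), 't': np.float64(4.5)}
11.4167
```

View pics/w2.png

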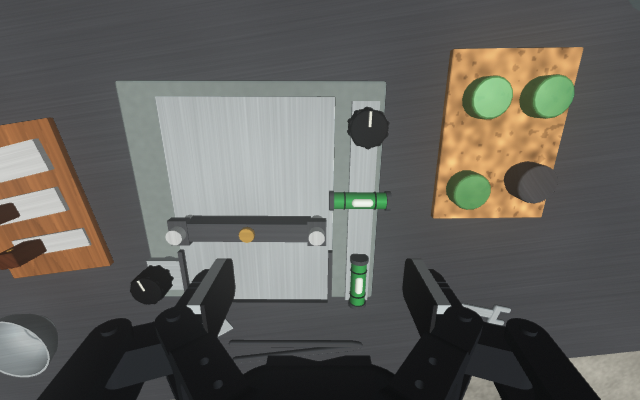

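X bubble now reads about −2 mm off the middle (359,284), and y about +2.5 mm. I trim the side screw a little, then look at the rack.

```bash
python3 - <<'E'
from h import *
turn(.6328,-.1700,-.14,-.32)
env.movep([.50,-.0,.36],Q(np.radians(82)))
c=cam('wrist'); W=cloud(c)
for o in bubbles(W,c['frame']): print(o)
env.movep([.46,-.36,.36],Q(np.radians(90)))
c=cam('wrist'); W=cloud(c); save('w3',c['frame']); np.savez('pics/w3.npz',W=W,F=c['frame'])
reg=(W[...,0]>.37)&(W[...,0]<.65)&(W[...,1]<-.25)&(W[...,1]>-.47)
hsv=cv2.cvtColor(c['frame'],cv2.COLOR_RGB2HSV)
for nm,m in (('handle',reg&(W[...,2]>.05)&(W[...,2]<.09)),('blade',reg&(hsv[...,1]<40)&(hsv[...,2]>120)&(W[...,2]<.03))):
    m=cv2.morphologyEx(m.astype(np.uint8),cv2.MORPH_OPEN,np.ones((3,3)))
    k,l,s,cc=cv2.connectedComponentsWithStats(m)
    for i in range(1,k):
        if s[i,4]>60:
            p=W[l==i]; e=cv2.minAreaRect((p[:,:2]*1000).astype(np.float32)); print(nm,cc[i].round(),s[i,4],[np.round(q,1) for q in e],np.percentile(p[:,2],[5,50,95]).round(4))
print(env.read_clock(),env.read_joints().round(2))
E
```

```text
w 0.04257165249473839 F [1.2 0.2 5.1]
j7 0.19
turned -0.31655020394245925 F [ 0.7 -0.2  2.6] M [ 0.09  0.01 -0.04]
{'n': 27, 'vial': np.float64(-22.6), 'vh': np.float64(43.6), 'b': np.float64(3.6), 'blo': np.float64(-3.5), 'bhi': np.float64(9.9), 't': np.float64(-1.8)}
{'n': 105, 'vial': np.float64(-32.4), 'vh': np.float64(33.8), 'b': np.float64(0.5), 'blo': np.float64(-12.4), 'bhi': np.float64(14.6), 't': np.float64(3.9)}
handle [300. 146.] 375 [array([ 444.6, -383.9]), array([25. , 29.7]), np.float64(5.5)] [0.0606 0.0722 0.0737]
handle [299. 189.] 340 [array([ 510.7, -387.7]), array([24.6, 30.2]), np.float64(3.8)] [0.0567 0.0692 0.0708]
handle [307. 225.] 308 [array([ 574. , -376.6]), array([25. , 29.7]), np.float64(5.6)] [0.0538 0.066  0.0677]
blade [322. 139.] 1724 [array([ 442.9, -359.2]), array([ 46. , 119.4]), np.float64(5.3)] [0.0211 0.0226 0.0241]
blade [320. 179.] 1235 [array([ 509.4, -362.8]), array([ 38.4, 119.5]), np.float64(4.2)] [0.018  0.0196 0.021 ]
blade [326. 214.] 849 [array([ 574., -352.]), array([ 30.9, 118.5]), np.float64(2.5)] [0.015  0.0165 0.018 ]
18.275 [ 0.56  0.31  0.03  1.56 -0.01  1.27  2.17]
```

View pics/w3.png

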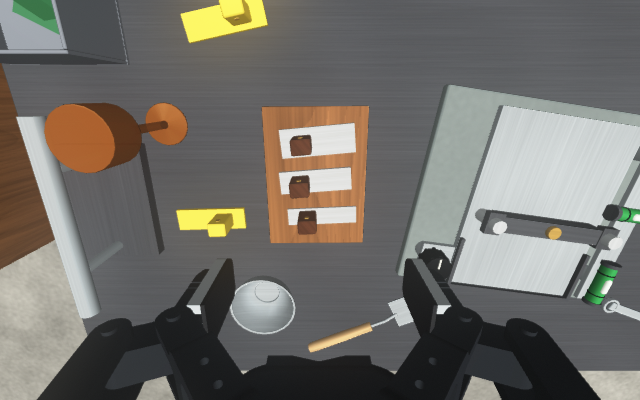

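Rack view: blades 10, 7 and 4 have handles at (300,146), (299,189) and (307,225), and their measured sizes match. The yellow look-alikes at (210,218) and (225,20) stay untouched. Both bubbles are within 2–3 mm. I'll try the 10 mm blade first.

```bash
cat >> h.py <<'E'
YAW=np.radians(-8.2); M=np.array([.5645,-.010]); ex=np.array([np.cos(YAW),np.sin(YAW)]); ey=np.array([-ex[1],ex[0]])
def pt(x,y=0): return M+x*ex+y*ey
def pick(hx,hy,th,a,shift):
    """a jaw angle rad, thickness th (m); shift along jaw"""
    z=.012+th+.025-.0187+.002
    p=np.array([hx,hy])+shift*np.array([np.cos(a),np.sin(a)])
    env.movep([*p,.16],Q(a)); hit=env.move_l([*p,z],.15,guard=8)
    if hit: print('HIT',env.read_ee_pos()); return False
    env.grab(); print('w',env.read_width()); p=env.read_ee_pos(); env.move_l([*p[:2],.20],.2); print('w lifted',env.read_width(),env.read_wrist_force().round(1)); return env.read_width()>.015
def trial(x0=-.110,x1=-.067,g=6):
    env.movep([*pt(x0),.19],Q(YAW-np.pi/2)); env.move_l([*pt(x0),.105],.15)
    hit=env.move_l([*pt(x0),.066],.03,guard=3); z=env.read_ee_pos()[2]; print('touch',hit,z)
    env.gripper_open(); env.hold(.3); env.grab(); print('w',env.read_width(),'F',env.read_wrist_force().round(1),env.read_ee_pos().round(4))
    hit=env.move_l([*pt(x1),z],.03,guard=g); p=env.read_ee_pos(); print('blocked' if hit else 'in',((p[:2]-M)@ex).round(4),env.read_wrist_force().round(1),env.read_clock()); return hit,z
E
python3 - <<'E'
from h import *
env.gripper_open()
if pick(.4446,-.3839,.010,np.radians(5.3),-.010): print(trial())
E
```

```text
w 0.023362576179269953
w lifted 0.023850726443557922 [-0.3 -0.1 -3.4]
touch True 0.07806906446665224
w 0.02340430730462076 F [-1.  -0.   1.6] [0.4546 0.0057 0.0779]
blocked -0.1107 [-1.2 -0.1  6. ] 27.8333
(True, np.float64(0.07806906446665224))
```

The guard tripped on the vertical push of the blade on the plate, not on the bar. I ease it 0.3 mm up and step forward, judging by the force along x.

```bash
cat >> h.py <<'E'
def push(x1,z,lim=7,step=.004):
    p=env.read_ee_pos(); x=(p[:2]-M)@ex; f0=env.read_wrist_force()
    while x<x1-1e-4:
        x=min(x+step,x1); hit=env.move_l([*pt(x),z],.04,guard=12); f=env.read_wrist_force()-f0; fx=f[:2]@ex; xa=(env.read_ee_pos()[:2]-M)@ex
        print('%.4f->%.4f fx %.1f fz %.1f fy %.1f'%(x,xa,fx,f[2],f[:2]@ey))
        if fx<-lim or hit: return True
    return False
E
python3 - <<'E'
from h import *
z=.0782; p=env.read_ee_pos(); print(p,env.read_wrist_force().round(1)); env.move_l([*p[:2],z],.03); print(env.read_wrist_force().round(1))
b=push(-.067,z); print('blocked',b,env.read_clock())
c=cam('wrist'); save('w4',c['frame'])
E
```

```text
[0.45495187 0.00562568 0.07774843] [-1.2 -0.1  6. ]
[ 0.  -0.2 -1.5]
-0.1065->-0.1060 fx -0.6 fz 1.3 fy 0.5
-0.1025->-0.1018 fx 1.1 fz -0.9 fy 0.4
-0.0985->-0.0979 fx 0.6 fz 0.3 fy 0.3
-0.0945->-0.0962 fx -6.7 fz 8.3 fy 0.3
-0.0905->-0.0961 fx -15.7 fz 15.5 fy 0.1
blocked True 29.3417
```

View pics/w4.png

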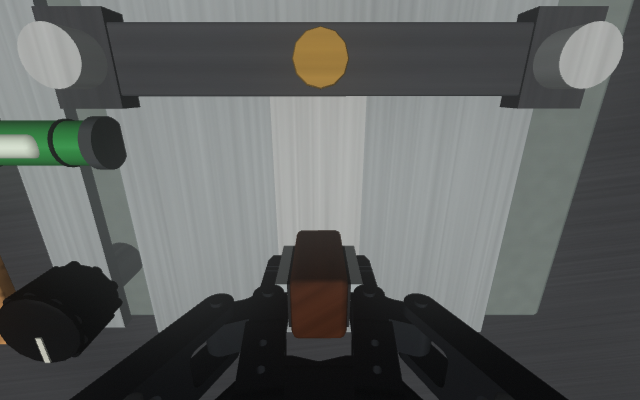

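Wrist view: the 10 mm blade runs straight to the bar's front edge (320,97). It met resistance with its tip at −11 mm, the bar's near face. I'll make one clean confirmation: back off, let it settle flat, then try again gently.

```bash
python3 - <<'E'
from h import *
env.move_l([*pt(-.103),.0782],.04); env.gripper_open(); env.hold(.3); env.grab()
p=env.read_ee_pos(); env.move_l([*p[:2],.0779],.03); print(env.read_wrist_force().round(1))
b=push(-.090,.0779,lim=5,step=.002); print('blocked',b,env.read_clock())
env.move_l([*pt(-.105),.0785],.05)
E
```

```text
[-1.8 -0.7  6.3]
-0.1010->-0.1020 fx -3.2 fz 3.2 fy 0.8
-0.0990->-0.1003 fx -3.4 fz 3.5 fy 0.6
-0.0970->-0.0983 fx -3.6 fz 4.0 fy 0.3
-0.0950->-0.0966 fx -5.5 fz 4.6 fy 0.4
blocked True 32.6167
```

Same stop at the same place, so the 10 mm blade doesn't fit. I return it, slightly outward on the rack for finger room, and try the 7 mm blade.

```bash
cat >> h.py <<'E'
def rackput(hx,hy,a,z):
    p=env.read_ee_pos(); env.move_l([*p[:2],.20],.2); env.movep([hx,hy,.16],Q(a)); env.move_l([hx,hy,z+.015],.15)
    hit=env.move_l([hx,hy,z-.005],.03,guard=3); print('put',hit,env.read_ee_pos().round(4)); env.gripper_open(); env.hold(.2); env.move_l([hx,hy,.16],.2)
E
python3 - <<'E'
from h import *
rackput(.425,-.384,np.radians(5.3),.0303)
if pick(.5107,-.3877,.007,np.radians(4),-.010):
    x0=-.110
    env.movep([*pt(x0),.19],Q(YAW-np.pi/2)); env.move_l([*pt(x0),.10],.15)
    hit=env.move_l([*pt(x0),.066],.03,guard=3); z=env.read_ee_pos()[2]; print('touch',hit,z)
    env.gripper_open(); env.hold(.3); env.grab(); print('w',env.read_width(),'F',env.read_wrist_force().round(1),env.read_ee_pos().round(4))
    p=env.read_ee_pos(); env.move_l([*p[:2],.0779],.03)
    b=push(-.066,.0779,lim=5,step=.004); print('blocked',b,env.read_clock())
E
```

```text
put True [ 0.4252 -0.3838  0.0309]
w 0.023767429100360525
w lifted 0.02357783289434698 [ 0.2  0.4 -3.2]
touch True 0.07511392240861839
w 0.023404846935983954 F [-0.8 -0.7  1.8] [0.4547 0.0057 0.075 ]
-0.1071->-0.1068 fx -0.6 fz 0.8 fy 0.0
-0.1031->-0.1027 fx 0.0 fz 0.1 fy -0.1
-0.0991->-0.0988 fx -0.4 fz 0.3 fy 0.2
-0.0951->-0.0961 fx -3.2 fz 0.3 fy -0.1
-0.0911->-0.0922 fx -2.9 fz -4.7 fy -0.9
-0.0871->-0.0869 fx -1.3 fz -6.9 fy -0.7
-0.0831->-0.0827 fx -1.7 fz -8.4 fy 0.7
-0.0791->-0.0786 fx -0.5 fz -6.9 fy 0.9
-0.0751->-0.0746 fx -0.6 fz -6.3 fy 0.5
-0.0711->-0.0705 fx -1.3 fz -7.6 fy 0.1
-0.0671->-0.0667 fx -0.7 fz -8.5 fy 0.4
-0.0660->-0.0662 fx -2.5 fz -7.4 fy 0.5
blocked False 50.3083
```

The 7 mm blade goes in easily (I held it about 2.8 mm high by mistake, yet under 3.5 N along x). I lower it flat, push a few mm more and release.

```bash
python3 - <<'E'
from h import *
p=env.read_ee_pos(); env.move_l([*p[:2],.0752],.02); print(env.read_wrist_force().round(1))
b=push(-.060,.0752,lim=6,step=.003); print(b,env.read_clock(),env.read_wrist_force().round(1))
env.gripper_open(); p=env.read_ee_pos(); env.move_l([*p[:2],.17],.2)
env.movep([.50,.06,.38],Q(YAW+np.pi/2)) if env.inverse_kinematics([.50,.06,.38],Q(YAW+np.pi/2)) is not None else 0
c=cam('wrist'); W=cloud(c); save('w5',c['frame']); np.savez('pics/w5.npz',W=W,F=c['frame'])
for o in bubbles(W,c['frame']): print(o)
c=cam('top'); W=cloud(c); F=c['frame']; np.savez('pics/top2.npz',W=W,F=F); save('top2',cv2.resize(F[140:250,160:460],None,fx=2.6,fy=2.6,interpolation=cv2.INTER_CUBIC))
print(env.read_clock(),env.read_joints().round(2))
E
```

```text
[-0.   0.2 -2. ]
-0.0612->-0.0594 fx 1.8 fz 1.9 fy 0.8
-0.0600->-0.0594 fx -0.7 fz 6.9 fy -0.4
False 51.1167 [-0.8 -0.1  4.9]
{'n': 70, 'vial': np.float64(-22.6), 'vh': np.float64(44.0), 'b': np.float64(9.1), 'blo': np.float64(-3.1), 'bhi': np.float64(21.8), 't': np.float64(2.1)}
{'n': 82, 'vial': np.float64(-32.9), 'vh': np.float64(33.7), 'b': np.float64(0.6), 'blo': np.float64(-11.7), 'bhi': np.float64(13.1), 't': np.float64(3.8)}
54.7833 [-0.31  0.15  0.12  1.73 -0.02  1.27  1.24]
```

View pics/w5.png

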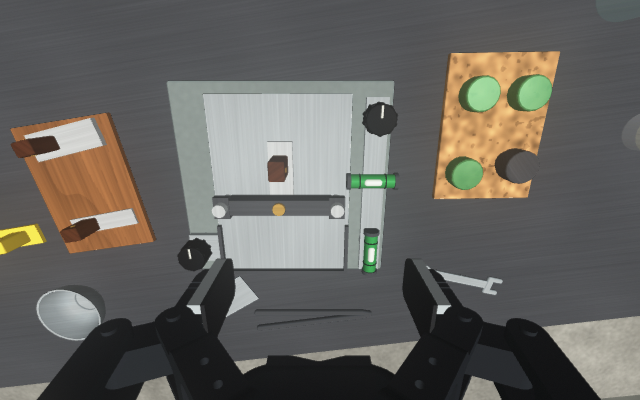

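Blade 7 lies in the gap, both bubbles are centred (x −1.6 mm, y 0), and blades 10 and 4 lie on the rack. Now the blanks, starting with one.

```bash
cat >> h.py <<'E'
def greens(W,F,ylo=.19,yhi=.6,zlo=.02,zhi=.06):
    hsv=cv2.cvtColor(F,cv2.COLOR_RGB2HSV); z=W[...,2]
    m=(cv2.inRange(hsv,(45,50,50),(85,255,255))>0)&(z>zlo)&(z<zhi)&(W[...,1]>ylo)&(W[...,1]<yhi)&(W[...,0]>.25)
    k,l,s,c=cv2.connectedComponentsWithStats(m.astype(np.uint8)); out=[]
    for i in range(1,k):
        if s[i,4]>150:
            p=W[l==i]; zt=np.percentile(p[:,2],90); p=p[p[:,2]>zt-.005]
            (cx,cy),r=cv2.minEnclosingCircle((p[:,:2]*1000).astype(np.float32)); out.append((cx/1000,cy/1000,r/1000,zt))
    return out
def lookcork():
    env.movep([.42,.26,.36],Q(YAW)); c=cam('wrist'); return greens(cloud(c),c['frame'],ylo=.2)
def blank(bx,by,zt,x,y):
    z=max(zt-.030,0)+.006
    env.movep([bx,by,.12],Q(YAW)); 
    if env.move_l([bx,by,z],.15,guard=8): print('HIT',env.read_ee_pos()); return False
    env.grab(); w=env.read_width(); p=env.read_ee_pos(); env.move_l([*p[:2],.20],.25); print('w',w,env.read_width())
    if env.read_width()<.045: return False
    env.movep([*pt(x,y),.20],Q(YAW)); env.move_l([*pt(x,y),.078],.2); hit=env.move_l([*pt(x,y),.060],.03,guard=3); print('put',hit,env.read_ee_pos().round(4))
    env.gripper_open(); env.hold(.2); env.move_l([*pt(x,y),.20],.25); return True
E
python3 - <<'E'
from h import *
d=np.load('pics/w5.npz'); print('w5',np.round(greens(d['W'],d['F']),4).tolist())
g=lookcork(); print(np.round(g,4).tolist(),env.read_clock())
g=[q for q in g if abs(q[2]-.027)<.005]
if g:
    b=max(g,key=lambda q:q[0]); print(blank(b[0],b[1],.042,.080,-.058),env.read_clock())
    c=cam('wrist'); save('w6',c['frame'])
E
```

```text
w5 [[0.457, 0.3981, 0.0267, 0.0434], [0.4473, 0.3208, 0.0263, 0.0435], [0.5712, 0.2984, 0.0264, 0.0434]]
[[0.457, 0.3988, 0.0261, 0.0438], [0.4473, 0.3217, 0.0261, 0.0435], [0.5717, 0.3001, 0.0264, 0.0438]] 56.5917
w 0.051753439789999106 0.0514562418557362
put True [ 0.6361 -0.0789  0.0668]
True 63.8
```

View pics/w6.png

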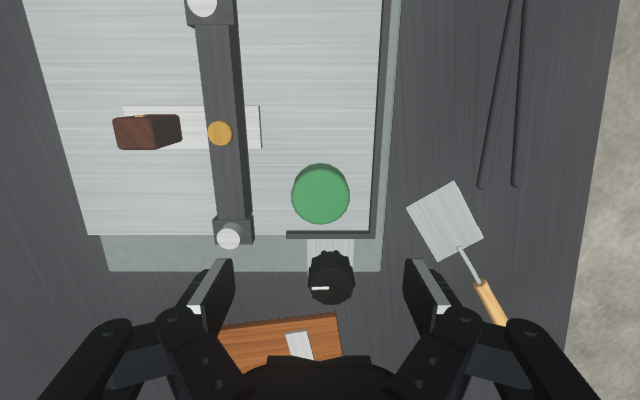

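Blank 1 stands flat at (320,193) inside the strips, and the blade tip shows beyond the bar at (262,128). Now the other two.

```bash
python3 - <<'E'
from h import *
for y in (0,.058):
    g=[q for q in lookcork() if abs(q[2]-.027)<.005]; print(np.round(g,4).tolist())
    if not g: break
    b=min(g,key=lambda q:q[1])
    if not blank(b[0],b[1],min(b[3],.042),.080,y): break
    print(env.read_clock())
print(np.round(lookcork(),4).tolist())
env.movep([.45,-.03,.40],Q(YAW+np.pi/2)); c=cam('wrist'); W=cloud(c); F=c['frame']; save('w7',F)
for o in bubbles(W,F): print(o)
for q in greens(W,F,ylo=-.15,yhi=.095,zlo=.075,zhi=.1): print('blank rel load',((np.array(q[:2])-M)@ex-.073).round(4),((np.array(q[:2])-M)@ey).round(4),np.round(q[2:],4))
print(env.read_clock(),np.round(env.read_ee_pos(),3))
E
```

```text
[[0.43, 0.4253, 0.0265, 0.0437], [0.4472, 0.3217, 0.026, 0.0438]]
w 0.05147484888103816 0.051573557459394216
put True [ 0.6443 -0.0215  0.0669]
72.6083
[[0.4306, 0.4252, 0.0265, 0.0436]]
w 0.05152329239346896 0.05156870556846588
put True [0.6526 0.036  0.0671]
81.5333
[]
{'n': 2, 'vial': np.float64(-22.9), 'vh': np.float64(-1.5), 'b': np.float64(-1.9), 'blo': np.float64(-3.3), 'bhi': np.float64(-0.5), 't': np.float64(2.8)}
{'n': 66, 'vial': np.float64(-31.7), 'vh': np.float64(34.6), 'b': np.float64(0.0), 'blo': np.float64(-12.4), 'bhi': np.float64(14.3), 't': np.float64(5.3)}
blank rel load 0.0067 -0.0581 [0.0272 0.0908]
blank rel load 0.0064 -0.0005 [0.0271 0.0909]
blank rel load 0.006 0.0572 [0.0267 0.0911]
84.875 [ 0.45 -0.03  0.4 ]
```

View pics/w7.png

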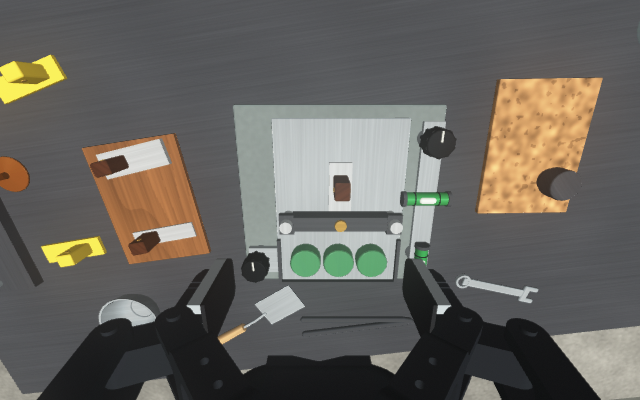

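All three blanks stand in the load area (one was knocked about 4 cm on the cork and was found again). Blades 10 and 4 are on the rack. Last numeric check of the x bubble, tip and rack, then hand in.

```bash
python3 - <<'E'
from h import *
env.movep([.48,.06,.40],Q(YAW+np.pi/2)); c=cam('wrist'); W=cloud(c); F=c['frame']
for o in bubbles(W,F): print(o)
env.movep([.60,-.12,.36],Q(YAW)); c=cam('wrist'); W2=cloud(c); F2=c['frame']
r=W2[...,:2]-M; x=r@ex; y=r@ey; m=(x>.013)&(x<.05)&(abs(y)<.03)&(W2[...,2]>.063)&(W2[...,2]<.072)
print('tip',x[m].max() if m.any() else None,m.sum(),np.median(W2[m],0).round(4))
c=cam('top'); W=cloud(c); F=c['frame']; hsv=cv2.cvtColor(F,cv2.COLOR_RGB2HSV)
reg=(W[...,0]>.37)&(W[...,0]<.65)&(W[...,1]<-.25)&(W[...,1]>-.47)&(hsv[...,1]<50)&(hsv[...,2]>120)&(W[...,2]<.03)
k,l,s,cc=cv2.connectedComponentsWithStats(reg.astype(np.uint8))
for i in range(1,k):
    if s[i,4]>40: p=W[l==i]; print('blade',cv2.minAreaRect((p[:,:2]*1000).astype(np.float32)),np.percentile(p[:,2],[5,50,95]).round(4))
env.job_done(); print(env.read_clock())
E
```

```text
{'n': 65, 'vial': np.float64(-22.6), 'vh': np.float64(43.4), 'b': np.float64(8.9), 'blo': np.float64(-3.7), 'bhi': np.float64(21.8), 't': np.float64(2.1)}
{'n': 82, 'vial': np.float64(-31.7), 'vh': np.float64(33.5), 'b': np.float64(0.6), 'blo': np.float64(-12.6), 'bhi': np.float64(13.8), 't': np.float64(4.3)}
tip 0.025240920600523253 277 [ 0.5837 -0.0115  0.0671]
blade ((609.0769653320312, -308.22344970703125), (81.62382507324219, 116.32855224609375), 0.10456173121929169) [-0.004   0.0002  0.0042]
blade ((576.0606079101562, -353.86614990234375), (33.40748977661133, 121.46641540527344), 3.032611608505249) [0.0106 0.0159 0.0206]
blade ((477.0352783203125, -435.144287109375), (68.14662170410156, 209.96778869628906), 89.77877807617188) [-0.0046 -0.0003  0.0041]
blade ((446.4464111328125, -264.95843505859375), (27.6837215423584, 76.491455078125), 89.22891235351562) [-0.0051 -0.0008  0.004 ]
blade ((423.92449951171875, -360.5373840332031), (49.49940490722656, 125.55333709716797), 4.492318630218506) [0.0114 0.0212 0.0256]
blade ((381.5770263671875, -284.0614318847656), (61.56157684326172, 35.353118896484375), 67.89666748046875) [-0.0054 -0.0003  0.0047]
the job is handed in; nothing more can be done
the job is handed in; nothing more can be done
```

The job is done as asked and handed in at roughly 90 s on the robot's clock (limit 210 s). No verdict is given.

- **Levelling:** I turned the front screw 2.5 rad clockwise and the side screw 0.32 rad clockwise. The last check put the bubbles about 1.5 mm (x) and under 1 mm (y) from mid-line, within the 5 mm allowed.
- **Blades:** The 10 mm blade stopped at the bar's near face on both tries and is back flat on the rack, about 2 cm outward of where it lay. The first of those tries reached about 16 N along x. The 7 mm blade slid in with under 3.5 N along x and lies in the gap, its tip about 25 mm past the middle of the bar (about 12.5 mm beyond its far face). The 4 mm blade was never touched.
- **Blanks:** All three stand flat beyond the bridge, about 6 mm in x and −58, 0 and +57 mm in y from the middle of the load area. One was knocked about 4 cm on the cork during the run; I found it again and placed it.

**Slip on the 7 mm blade:** I first held it about 2.8 mm too high, so it rubbed under the bar with about 8 N vertically. I then lowered it flat before the last push. No later check disagreed with the result.

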